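Click the score marker onto the brass rail

ROBOT

A 6-joint arm with a two-finger parallel gripper is mounted at the origin on the work surface. World frame = base frame: x ahead of the robot, y to its left, z up, the work surface at z = 0. Lengths are in mm, angles in rad, forces in N, time in s.
With the tool pointing down it reaches from about 275 to 1000 mm from the base axis. Payload 8.4 kg.
Tool frame: the origin (TCP) lies midway between the tips of the shut fingers; the grasp point (between the pads) lies 19 mm behind it; z points along the fingers, x is the direction in which the jaws open and shut, and the axes are right-handed (so a half turn about z gives the same grasp; the last joint's range is limited). The gripper opens to 85 mm and grips with 20 to 120 N. Pads are 22 mm wide; open, the fingers measure 114 mm over their backs; the gripper's body (76 mm by 85 mm) begins 54 mm behind the grasp point. The pads swing forward as they close: fully open they stand 13 mm farther back than shut.
Start: joints at [-1.207, 0.353, 1.633, -0, 1.155, -0.002], TCP at [223.559, -583.652, 231.281] pointing down, gripper open.
Joint ranges: [-2.63, 2.63], [-0.92, 2.1], [0.06, 2.66], [-1.3, 4.44], [0, 2.69], [-3.02, 3.02]. Speed limits (rad/s): [2.22, 2.22, 2.79, 3.14, 3.14, 3.14].

INTERFACE

Orientations are given as [roll, pitch, yaw] about the fixed x, y, z axes, in that order (R = Rz(yaw) Ry(pitch) Rx(roll)).
In Python, from rig import sense, grab_frame, camera_model, job gives the robot as it stands.
- The arm moves only by the tool arm_command, never from a script. Its argument "plan" is a list of rows, each an object with "translation": the shift along the tool's x, y, z in cm, a list of three; "twist": the turn about the tool's z in rad; "gripper": the opening, from 0 (shut) to 1 (fully open). A call has exactly 5 rows; each row is the pose to reach, as a shift and turn from the pose measured when the call began, along the tool's axes at that moment; what a row does not reach only later rows make up. A row lasts 1/12 s, in which the tool goes at most 41.7 mm and 7.16 degrees, less where a joint would pass 70% of its speed; a pose out of reach is approached as far as the arm can. A call with a gripper value outside its range is refused whole. The fingers move at their own pace and stop on an object; "squeeze" is the grip in N (left out, the last holds). Time passes only in rows, so rows that repeat a pose let the fingers close, or fill a call up. It gives the time, the measured TCP pose, the force and the opening at its end, in the units of the state.
- sense(): the state, without advancing time (a new reading comes with each control period).
- grab_frame(name): name is "scene" or "top" or "wrist"; returns the picture (400x640x3 uint8, blue, green, red); there is no depth.
- camera_model(name): a dict with "fx", "fy", "cx", "cy" (pixels), "pose" (4x4, takes a point from camera to world coordinates). Camera axes: x right, y down, z forward; pixel columns grow to the right and rows downward; lengths in mm; the calibration is good to about 2 mm. The wrist camera is an equidistant fisheye: a pixel r from the principal point sees the ray r / f radians off the axis. A picture is of the moment at which its call begins: read the wrist's pose just before it. camera_model takes no time and is no camera call; for the wrist camera it gives the pose at the moment of the call.
- job.sign_off(): hands the job in, once; it reports no verdict.
The state is a dict: "clock": time; "qpos": joint angles; "qvel": joint speeds; "joint_efforts": joint torques, N m; "eef_pos": TCP position; "tcp_rot": TCP orientation; "contact_force": force on the tool from outside, world axes, zero at the start; "wrist_torque": the same for the moment, N m; "opening": opening from 0.0 (shut) to 1.0 (fully open).
Only numpy, scipy, OpenCV 4.12 (cv2) and the standard library are available. Lean on these libraries where they do the work, as an engineer would, in place of code of your own. Each camera call takes 0.05 s, during which the arm holds its last target.

TASK

Pick up the wooden score marker, thread it over the free end of the brass rail and slide it along, past the resistance of the rail's spring ball, until the ball clicks into the notch in the middle of the marker's bore; leave it held there by the ball and let go. Do it gently, without forcing the marker or gripper hard against the rail, and leave the dart case, chalk bowl and jug where they are.

Things in the scene. Friction and masses are not known exactly. Their poses are not given: they have to be found in the camera images.
- marker_center (a point): Centre (half-way up) of the loose wooden score marker, a pale wooden block standing on the shelf: 30 mm wide (its x), 46 mm long (its y), 60 mm tall (its z, up). Flat sides, gripped across x from above. A square bore runs right through it along its y. Both ends are alike. About 90 g (60 to 130 g).
- marker_bore (a point): Middle of the marker's bore (on its axis, 12 mm below marker_center, 18 mm above the underside), same axes. The bore is 14.5 x 14.5 mm, along y. In its ceiling, at the middle of its length, is a notch 7.5 mm long for the spring ball; on each side of the notch a 10 mm flat land, then a 30 degree lead-in flare up to the mouth.
- marker: The same marker; origin at the centre of its underside, 30 mm below marker_center, same axes.
- rail: Fixed brass rail; origin on the shelf under the middle of the bar. Bar 12 x 12 mm, along y from -100 mm (free end) to +100 mm (post), level, axis 80 mm above the shelf, polished. Post 34 x 34 mm, 100 mm tall, y = 100 to 134 mm, on a foot 70 x 90 x 12 mm. In the bar's top face a 12 mm steel spring ball, 60 to 120 mm from the free end: where differs every time and must be felt or seen.
- rail_end (a point): Middle of the face of the bar's free end (on the bar's axis, 80 mm above the shelf). Axes as the rail: y runs along the bar from the free end to the post, z up. The last 6 mm of the bar is a thinner nose, 8 x 8 mm.
- ball (a joint): How far the spring ball is pressed down, m: 0 free, 6 mm proud, spring 5 N, +1.2 N per mm. The lead-in meets it 21 to 26 mm before the marker's middle is over it; pushing on takes 5 to 12 N, then a light drag over the land (ball 3 mm or more down); at the notch the marker is pulled on (push drops by 2 N or more: click), then held back (5 to 10 N to leave it). Let go, clicked in: about 1.3 mm.
- wallet: Black plastic dart case with two copper-barrelled darts clipped on its top, 80 x 165 x 25 mm, loose; origin at the centre of its underside.
- bowl: White ceramic chalk bowl, 100 mm across, 42 mm tall, loose; origin at the centre of its underside.
- jug: Small pewter jug, 72 mm across, 85 mm tall, handle on its +y side, loose; origin at the centre of its underside.
Things that resemble listed ones, but are neither listed nor needed, are in the scene too. There is more than one size of the marker; the job needs the smaller.

How it is judged:
By the outcome, as a careful person would: the job done as asked, in the order asked, and still so for the second after the job is handed in, with the robot touching nothing.
It also fails if it takes over 48 s, if anything falls off the work surface, if the arm or the gripper's body presses on something with over 40 N, if the wrist force passes 120 N, or if a joint passes its speed limit or range.

## Working session

There is one attempt and no reset: what is moved stays moved. The work goes in short steps, Python scripts to look and compute and a tool call to move; the robot and the scene stay as the last step left them, time stands still between calls to the robot, and variables do not carry over. Pictures are saved under pics/ and viewed, and the job is handed in when it is done.

Besides the shell and the picture viewer there is one more tool, called after "Request:" by a JSON object that holds its "op" and its "data". arm_command: Moves the arm, as the interface text tells. Its arguments: {"type":"object","properties":{"plan":{"type":"array","items":{"type":"object","properties":{"translation":{"type":"array","items":{"type":"number"}},"twist":{"type":"number"},"gripper":{"type":"number"}}}},"squeeze":{"type":"number"}},"required":["plan"]}

```bash
mkdir -p pics
python3 - <<'E'
from rig import *
import cv2
s=sense();print({k:s[k] for k in('clock','eef_pos','tcp_rot','contact_force','opening')})
for n in('scene','top','wrist'):
    print(n,{k:(v if k!='pose' else [[round(float(a),4) for a in r] for r in v]) for k,v in camera_model(n).items()})
    cv2.imwrite(f'pics/{n}0.png',grab_frame(n))
E
```

```text
{'clock': 0.0, 'eef_pos': array([ 223.3835016 , -583.20180166,  230.54403288]), 'tcp_rot': array([-3.14158535e+00,  1.41921850e-03, -1.20498794e+00]), 'contact_force': array([ 0.95762165, -0.4866488 ,  0.15834776]), 'opening': 0.9972428330662102}
scene {'fx': 378.15580132522024, 'fy': 378.15580132522024, 'cx': 325.3455074436227, 'cy': 193.5629493493131, 'pose': [[0.1765, 0.7493, -0.6383, 1352.6723], [0.9843, -0.1344, 0.1144, -104.3953], [-0.0, -0.6485, -0.7612, 962.6656], [0.0, 0.0, 0.0, 1.0]]}
top {'fx': 380.71368183168335, 'fy': 380.71368183168335, 'cx': 318.043288074581, 'cy': 200.50207850044475, 'pose': [[-0.0166, -0.9908, 0.1345, 478.7599], [-0.9994, 0.0123, -0.0329, 32.1272], [0.031, -0.135, -0.9904, 1013.777], [0.0, 0.0, 0.0, 1.0]]}
wrist {'fx': 309.70691628693146, 'fy': 309.70691628693146, 'cx': 322.96348997289965, 'cy': 199.07101848178007, 'pose': [[0.3582, -0.891, -0.2791, 294.6426], [-0.9337, -0.3422, -0.1058, -555.779], [-0.0013, 0.2985, -0.9544, 374.34], [0.0, 0.0, 0.0, 1.0]]}
```

View pics/scene0.png

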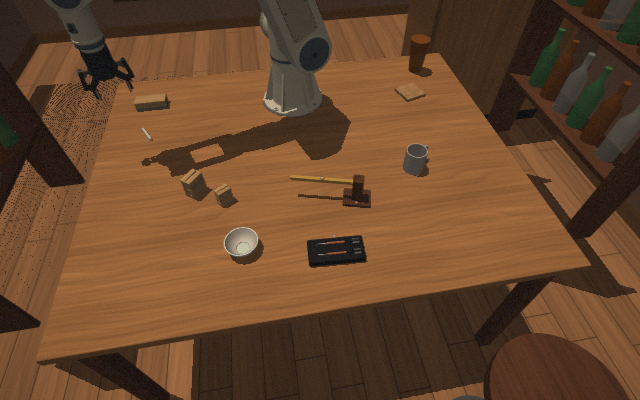

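View pics/top0.png

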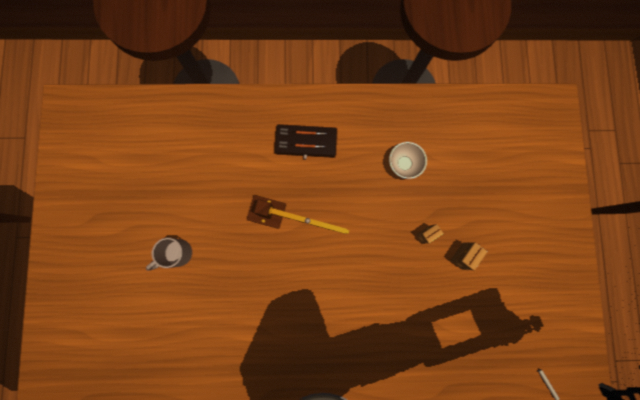

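View pics/wrist0.png

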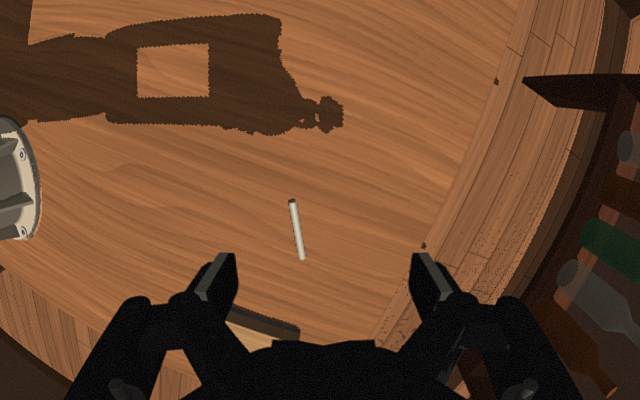

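Two look-alikes for the marker: a small block at scene (224,195) / top (432,234), and a larger one at scene (194,183) / top (474,256). The job needs the smaller one. The rail runs in top from its post at (265,208) to the free end at (348,231), with a bright spot, probably the ball, at (308,221). I'll check this in close crops.

Run:
```python
import cv2,numpy as np
t=cv2.imread('pics/top0.png');s=cv2.imread('pics/scene0.png')
a=cv2.resize(t[180:280,240:360],None,fx=6.5,fy=5.9,interpolation=cv2.INTER_CUBIC)
a=cv2.resize(t[185:245,240:360],(780,390),interpolation=cv2.INTER_CUBIC)
cv2.imwrite('pics/c_rail_top.png',cv2.convertScaleAbs(a,alpha=1.3))
cv2.imwrite('pics/c_mk_top.png',cv2.convertScaleAbs(cv2.resize(t[215:275,410:500],(780,520),interpolation=cv2.INTER_CUBIC),alpha=1.3))
x=cv2.resize(s[165:215,175:245],(780,557),interpolation=cv2.INTER_CUBIC)
cv2.imwrite('pics/c_mk_sc.png',cv2.convertScaleAbs(x,alpha=1.3))
x=cv2.resize(s[165:215,280:380],(800,400),interpolation=cv2.INTER_CUBIC)
cv2.imwrite('pics/c_rail_sc.png',cv2.convertScaleAbs(x,alpha=1.3))
```

```text
(no output)
```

View pics/c_rail_top.png

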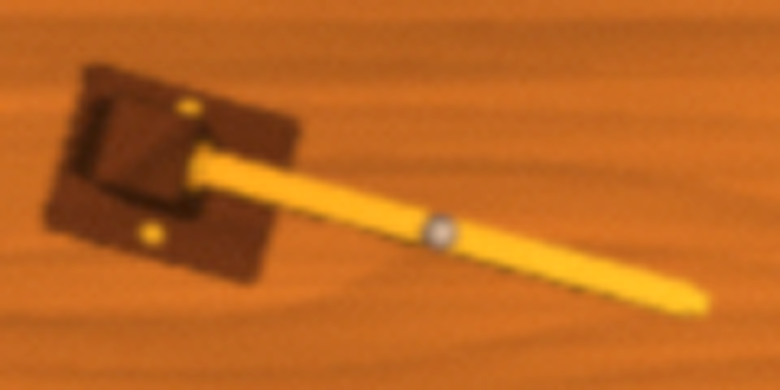

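View pics/c_mk_top.png

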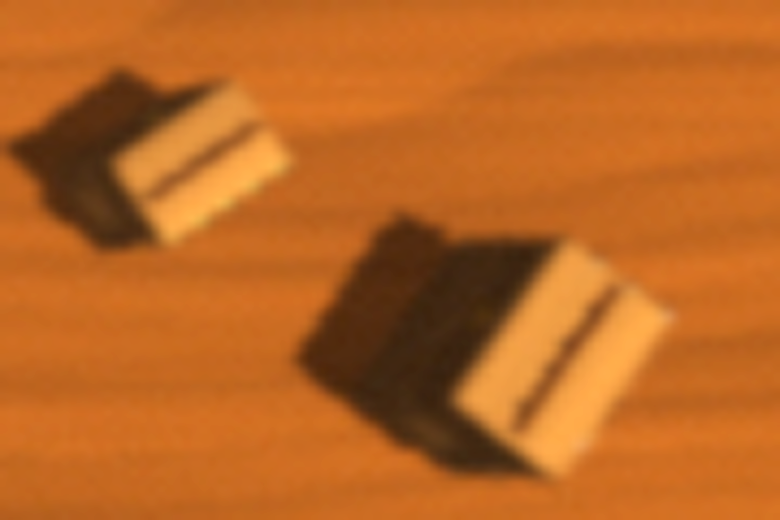

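View pics/c_mk_sc.png

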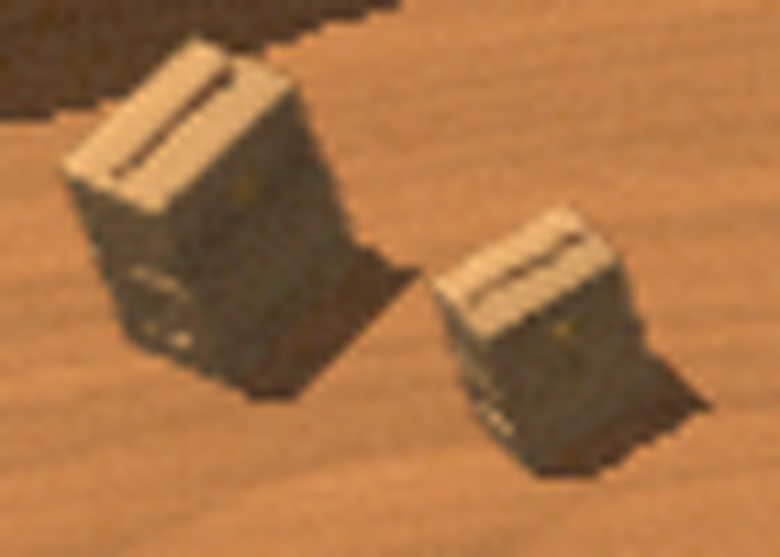

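View pics/c_rail_sc.png

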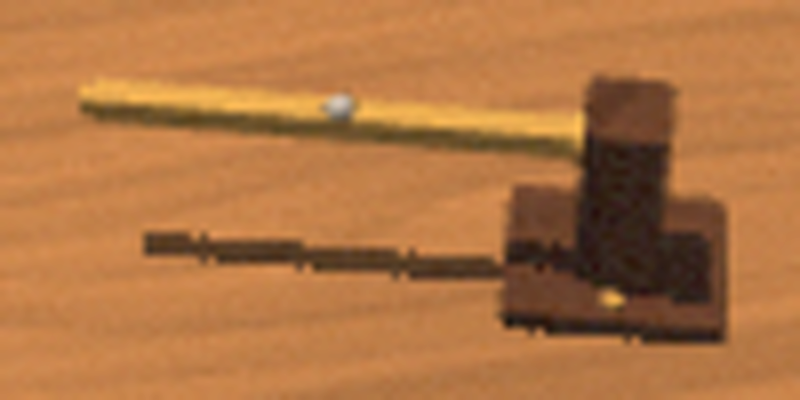

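```bash
cat > h.py <<'E'
from rig import *
import numpy as np,cv2
def ray(cam,px,m=None):
    m=m or camera_model(cam);P=np.array(m['pose'])
    u=np.array([(px[0]-m['cx'])/m['fx'],(px[1]-m['cy'])/m['fy']])
    if cam=='wrist':
        r=np.hypot(*u);d=np.array([*(u/r*np.sin(r)),np.cos(r)]) if r>0 else np.array([0,0,1.])
    else: d=np.array([*u,1.])
    return P[:3,3],P[:3,:3]@d
def pt(cam,px,z,m=None):
    o,d=ray(cam,px,m);return (o+d*(z-o[2])/d[2])
def proj(cam,p,m=None):
    m=m or camera_model(cam);P=np.array(m['pose']);c=P[:3,:3].T@(np.array(p)-P[:3,3])
    if cam=='wrist':
        r=np.hypot(c[0],c[1]);th=np.arctan2(r,c[2]);u=c[:2]/r*th
    else:u=c[:2]/c[2]
    return np.array([u[0]*m['fx']+m['cx'],u[1]*m['fy']+m['cy']])
E
python3 - <<'E'
from h import *
k=780/90
C=[(228,80),(110,158),(170,245),(295,158)]
t=[pt('top',(410+(x+.5)/k-.5,215+(y+.5)/k-.5),60)[:2] for x,y in C]
print('mk top',np.round(t,1).tolist(),np.mean(t,0), [np.linalg.norm(t[i]-t[i-3]) for i in range(4)])
k=780/70
C=[(565,207),(433,285),(485,338),(622,255)]
s=[pt('scene',(175+(x+.5)/k-.5,165+(y+.5)/k-.5),60)[:2] for x,y in C]
print('mk scene',np.round(s,1).tolist(),np.mean(s,0),[np.linalg.norm(s[i]-s[i-3]) for i in range(4)])
for q in(t,s):
    d=(q[0]-q[1])+(q[3]-q[2]);print('y axis ang',np.degrees(np.arctan2(d[1],d[0])))
k=6.5
f=lambda x,y:(240+(x+.5)/k-.5,185+(y+.5)/k-.5)
e=pt('top',f(708,302),82);b=pt('top',f(438,230),89);p=pt('top',f(195,164),86)
print('rail top end,ball,post',e,b,p, np.linalg.norm((e-p)[:2]),np.linalg.norm((e-b)[:2]))
print(np.degrees(np.arctan2(*(p-e)[[1,0]])))
k=8
f=lambda x,y:(280+(x+.5)/k-.5,165+(y+.5)/k-.5)
e=pt('scene',f(80,92),82);b=pt('scene',f(340,106),89);p=pt('scene',f(583,122),86)
print('rail scene',e,b,p, np.linalg.norm((e-p)[:2]),np.linalg.norm((e-b)[:2]),np.degrees(np.arctan2(*(p-e)[[1,0]])))
E
```

```text
mk top [[545.1, -297.1], [522.9, -261.1], [497.5, -277.3], [522.1, -315.5]] [ 521.88106862 -287.77809755] [np.float64(42.31528790082859), np.float64(30.154381609327373), np.float64(45.44608182021752), np.float64(29.466242757797485)]
mk scene [[495.7, -277.3], [519.3, -314.4], [541.9, -299.8], [517.3, -261.4]] [ 518.54904805 -288.23404683] [np.float64(43.940033098290975), np.float64(26.92677498287244), np.float64(45.57344653878334), np.float64(26.776813357290237)]
y axis ang -57.75874740706264
y axis ang 122.59866509687507
rail top end,ball,post [528.89249769 -72.24589055  82.        ] [556.9294425   29.17262722  89.        ] [583.31875079 120.12337255  86.        ] 199.92036018239975 105.22255471857727
74.20241610078105
rail scene [522.06640143 -71.26404478  82.        ] [554.21507551  28.2566562   89.        ] [576.75938376 121.20897436  86.        ] 200.09294193673892 104.58444993792276 74.13701234934805
```

The small block's top measures about 30 x 45 mm in both views, so it is the right one, standing at about (520,-288) with its y axis at 122.5°. The rail end is at about (525,-72) pointing at 74.2°, with the ball about 105 mm from the end. I'm moving above the marker now.

Request:
{"op": "arm_command", "data": {"plan": [{"translation":[-17,-38.3,7],"twist":-1.77,"gripper":0.7},{"translation":[-17,-38.3,7],"twist":-1.77,"gripper":0.7},{"translation":[-17,-38.3,7],"twist":-1.77,"gripper":0.7},{"translation":[-17,-38.3,7],"twist":-1.77,"gripper":0.7},{"translation":[-17,-38.3,7],"twist":-1.77,"gripper":0.7}]}}

```text
clock: 0.57
eef_pos: [369.8, -437.0, 196.4]
tcp_rot: [-3.141, 0.0, -0.574]
contact_force: [0.3, 0.2, 0.9]
opening: 0.701
```

```bash
cat >> h.py <<'E'
def go(x,y,z,yaw):
    """world target -> tool shift (cm), twist"""
    from scipy.spatial.transform import Rotation as R
    s=sense();r=R.from_euler('xyz',s['tcp_rot']);d=r.inv().apply(np.array([x,y,z])-s['eef_pos'])/10
    tx=r.as_matrix()[:,0];a=np.arctan2(tx[1],tx[0]);tw=-((yaw-a+np.pi)%(2*np.pi)-np.pi)
    print('clk',round(s['clock'],2),'pos',np.round(s['eef_pos'],1),'rot',np.round(s['tcp_rot'],4),'F',np.round(s['contact_force'],1),'T',np.round(s['wrist_torque'],2),'op',round(s['opening'],3),'| shift',np.round(d,2),'twist',round(tw,3))
E
python3 -c "
from h import *
go(520,-288,155,np.radians(32.4));print(sense()['qpos'])"
```

```text
clk 0.57 pos [ 369.8 -437.   196.4] rot [-3.1411e+00  3.0000e-04 -5.7440e-01] F [0.3 0.2 0.9] T [-0.02  0.   -0.01] op 0.701 | shift [  4.52 -20.67   4.15] twist -1.14
[-8.71311321e-01  3.08601983e-01  1.78171274e+00  4.40906281e-04
  1.05167020e+00 -2.97110456e-01]
```

Request:
{"op": "arm_command", "data": {"plan": [{"translation":[4.5,-20.7,4.1],"twist":-1.14,"gripper":0.7},{"translation":[4.5,-20.7,4.1],"twist":-1.14,"gripper":0.7},{"translation":[4.5,-20.7,4.1],"twist":-1.14,"gripper":0.7},{"translation":[4.5,-20.7,4.1],"twist":-1.14,"gripper":0.7},{"translation":[4.5,-20.7,4.1],"twist":-1.14,"gripper":0.7}]}}

```text
clock: 0.98
eef_pos: [514.7, -292.2, 156.7]
tcp_rot: [-3.141, 0.0, 0.051]
contact_force: [0.8, -0.6, -0.0]
opening: 0.7
```

Request:
{"op": "arm_command", "data": {"plan": [{"translation":[0,0,0],"twist":-0.51,"gripper":0.7},{"translation":[0,0,0],"twist":-0.51,"gripper":0.7},{"translation":[0,0,0],"twist":-0.51,"gripper":0.7},{"translation":[0,0,0],"twist":-0.51,"gripper":0.7},{"translation":[0,0,0],"twist":-0.51,"gripper":0.7}]}}

```text
clock: 1.4
eef_pos: [514.7, -291.9, 156.4]
tcp_rot: [-3.141, 0.0, 0.567]
contact_force: [0.5, -0.0, 0.0]
opening: 0.696
```

```bash
python3 -c "
from h import *
m=camera_model('wrist');f=grab_frame('wrist')
cv2.imwrite('pics/w1.png',f)
go(520,-288,155,np.radians(32.4))
import json;m['pose']=np.array(m['pose']).tolist();json.dump(m,open('m1.json','w'))"
```

```text
clk 1.45 pos [ 514.6 -292.1  156.5] rot [-3.1407  0.      0.5617] F [-0.7  0.6  1.1] T [-0.01 -0.05  0.01] op 0.701 | shift [ 0.67 -0.06  0.15] twist -0.004
```

View pics/w1.png

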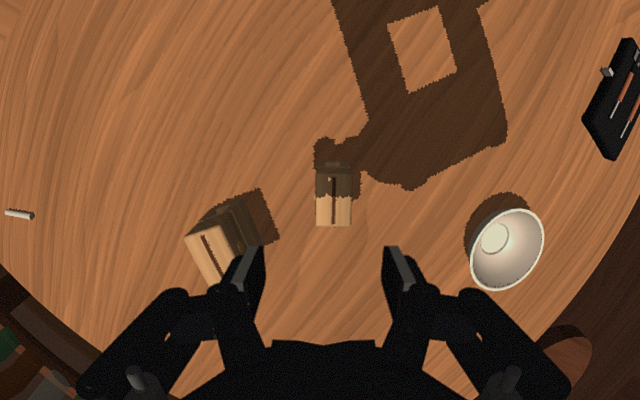

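```bash
python3 -c "
import cv2
f=cv2.imread('pics/w1.png');x=cv2.resize(f[150:240,280:390],(770,630)[:2],interpolation=cv2.INTER_CUBIC)
cv2.imwrite('pics/w1c.png',cv2.convertScaleAbs(x[:600],alpha=1.4))"
```

```text
(no output)
```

View pics/w1c.png

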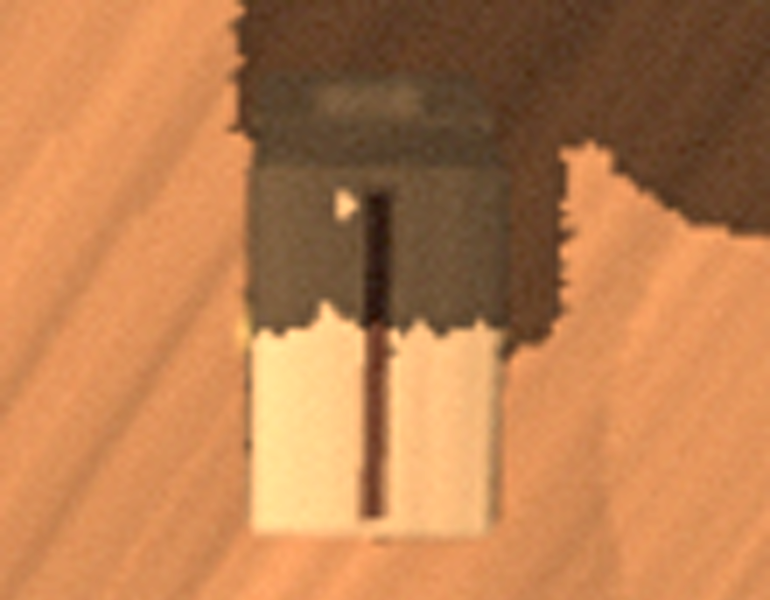

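The small marker's top face appears in the wrist crop with corners at about (248,165), (502,168), (494,533) and (251,531). The bigger block is to its left.

Run:
```python
from h import *
import json
m=json.load(open('m1.json'))
C=[(248,165),(502,168),(494,533),(251,531)]
w=np.array([pt('wrist',(280+(x+.5)/7-.5,150+(y+.5)/7-.5),60,m)[:2] for x,y in C])
print(w.round(1).tolist(),w.mean(0),[round(np.linalg.norm(w[i]-w[i-3]),1) for i in range(4)])
d=w[0]-w[3]+w[1]-w[2];print(np.degrees(np.arctan2(d[1],d[0])))
d=w[1]-w[0]+w[2]-w[3];print(np.degrees(np.arctan2(d[1],d[0])))
c=w.mean(0);go(c[0],c[1],12,np.radians(32.4))
# big block nearest corners in top image
k=780/90
for x,y in[(565,240),(455,400),(555,478),(675,318)]:
    print(pt('top',(410+(x+.5)/k-.5,215+(y+.5)/k-.5),85)[:2].round(0))
```

```text
[[497.1, -275.7], [521.5, -260.4], [545.8, -298.0], [521.1, -313.3]] [ 521.37606039 -286.85627276] [np.float64(28.9), np.float64(44.7), np.float64(29.1), np.float64(44.7)]
122.71845209878636
31.931089955644566
clk 1.45 pos [ 514.6 -292.1  156.5] rot [-3.1407  0.      0.5617] F [-0.7  0.6  1.1] T [-0.01 -0.05  0.01] op 0.701 | shift [ 0.85 -0.07 14.45] twist -0.004
[ 497. -382.]
[ 452. -348.]
[ 430. -375.]
[ 474. -412.]
```

Request:
{"op": "arm_command", "data": {"plan": [{"translation":[0.8,-0.05,2],"twist":0,"gripper":0.7},{"translation":[0.8,-0.05,6],"twist":0,"gripper":0.7},{"translation":[0.8,-0.05,9],"twist":0,"gripper":0.7},{"translation":[0.8,-0.05,12],"twist":0,"gripper":0.7},{"translation":[0.8,-0.05,14.3],"twist":0,"gripper":0.7}]}}

```text
clock: 1.87
eef_pos: [520.1, -286.9, 11.2]
tcp_rot: [-3.139, 0.001, 0.557]
contact_force: [0.3, -0.5, -0.3]
opening: 0.7
```

Request:
{"op": "arm_command", "data": {"plan": [{"translation":[0,0,0],"twist":0,"gripper":0.5},{"translation":[0,0,0],"twist":0,"gripper":0.4},{"translation":[0,0,0],"twist":0,"gripper":0.2},{"translation":[0,0,0],"twist":0,"gripper":0.2},{"translation":[0,0,0],"twist":0,"gripper":0.2}], "squeeze": 50}}

```text
clock: 2.28
eef_pos: [521.1, -287.5, 12.9]
tcp_rot: [-3.141, -0.0, 0.556]
contact_force: [-0.4, 0.2, -0.9]
opening: 0.345
```

```bash
python3 -c "
from h import *
m=camera_model('wrist');f=grab_frame('wrist')
cv2.imwrite('pics/w2.png',f)
cv2.imwrite('pics/s2.png',cv2.resize(grab_frame('scene')[130:230,160:260],(600,600),interpolation=cv2.INTER_CUBIC))
go(520,-288,155,np.radians(32.4))"
```

```text
clk 2.38 pos [ 520.8 -287.3   12.5] rot [-3.1409e+00 -1.0000e-04  5.5640e-01] F [-0.2 -0.1 -0.8] T [-0.01  0.   -0.02] op 0.351 | shift [-1.100e-01  1.000e-02 -1.425e+01] twist -0.009
```

View pics/w2.png

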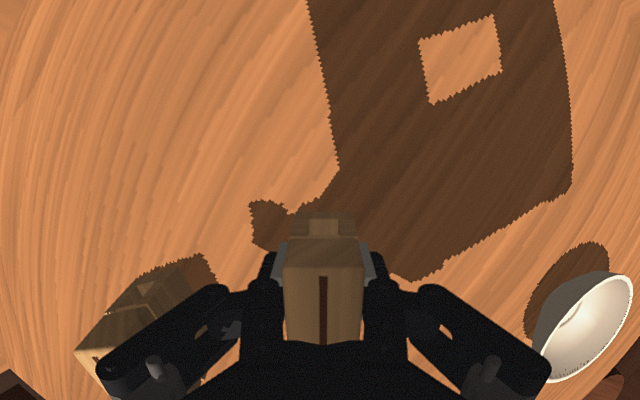

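View pics/s2.png

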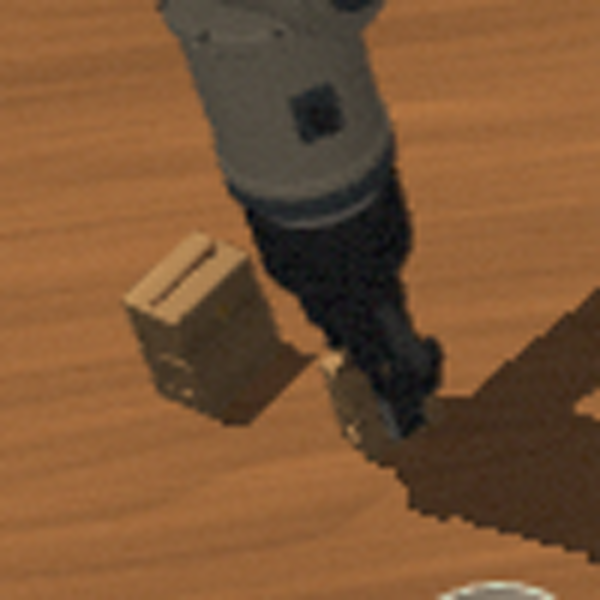

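Grip is good: the opening of 29.8 mm matches the 30 mm width. I'm lifting the marker and moving to the pre-approach pose.

```bash
python3 -c "
from h import *
go(503.7,-148.7,75,np.radians(-15.8))"
```

```text
clk 2.38 pos [ 520.8 -287.3   12.5] rot [-3.1409e+00 -1.0000e-04  5.5640e-01] F [-0.2 -0.1 -0.8] T [-0.01  0.   -0.02] op 0.351 | shift [  5.87 -12.67  -6.24] twist 0.832
```

Request:
{"op": "arm_command", "data": {"plan": [{"translation":[0,0,-2],"twist":0,"gripper":0.2},{"translation":[0,0,-5],"twist":0,"gripper":0.2},{"translation":[1,-2,-8],"twist":0.1,"gripper":0.2},{"translation":[2,-5,-8],"twist":0.22,"gripper":0.2},{"translation":[3.5,-8,-8],"twist":0.34,"gripper":0.2}]}}

```text
clock: 2.8
eef_pos: [509.3, -201.4, 95.2]
tcp_rot: [3.139, -0.004, 0.209]
contact_force: [0.2, 1.5, -1.3]
opening: 0.344
```

```bash
python3 -c "
from h import *
go(503.7,-148.7,75,np.radians(-15.8))"
```

```text
clk 2.8 pos [ 509.3 -201.4   95.2] rot [ 3.1394 -0.004   0.2086] F [ 0.2  1.5 -1.3] T [-0.   -0.   -0.01] op 0.344 | shift [ 0.53 -5.28  2.01] twist 0.484
```

Request:
{"op": "arm_command", "data": {"plan": [{"translation":[0.5,-2,0.5],"twist":0.12,"gripper":0.2},{"translation":[0.5,-4,1],"twist":0.24,"gripper":0.2},{"translation":[0.5,-5.3,1.5],"twist":0.36,"gripper":0.2},{"translation":[0.5,-5.3,2],"twist":0.48,"gripper":0.2},{"translation":[0.5,-5.3,2],"twist":0.484,"gripper":0.2}]}}

```text
clock: 3.22
eef_pos: [502.9, -147.6, 75.1]
tcp_rot: [3.142, -0.004, -0.28]
contact_force: [-0.3, -0.0, -1.6]
opening: 0.345
```

```bash
python3 -c "
from h import *
import json
go(503.7,-148.7,75,np.radians(-15.8))
m=camera_model('wrist');f=grab_frame('wrist')
cv2.imwrite('pics/w3.png',f);cv2.imwrite('pics/s3.png',grab_frame('scene'));cv2.imwrite('pics/t3.png',grab_frame('top'))
go(503.7,-148.7,75,np.radians(-15.8))
m['pose']=np.array(m['pose']).tolist();json.dump(m,open('m3.json','w'))"
```

```text
clk 3.22 pos [ 502.9 -147.6   75.1] rot [ 3.1416 -0.0042 -0.2797] F [-0.3 -0.  -1.6] T [0.01 0.03 0.  ] op 0.345 | shift [0.11 0.08 0.01] twist -0.004
clk 3.37 pos [ 503.8 -148.9   75.8] rot [ 3.1414 -0.0057 -0.2716] F [ 0.2 -0.1 -0.5] T [-0.01  0.04 -0.02] op 0.342 | shift [-0.02 -0.02  0.08] twist 0.004
```

View pics/w3.png

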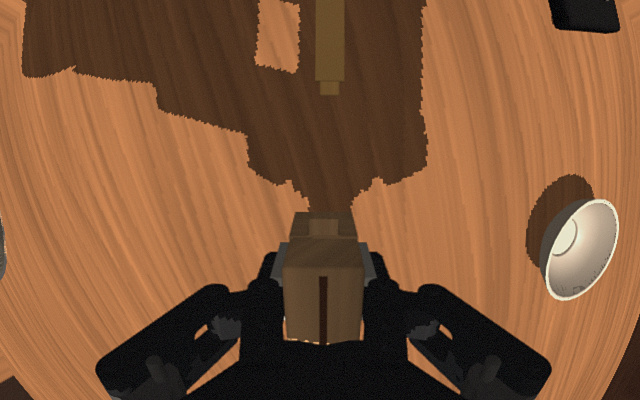

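View pics/s3.png

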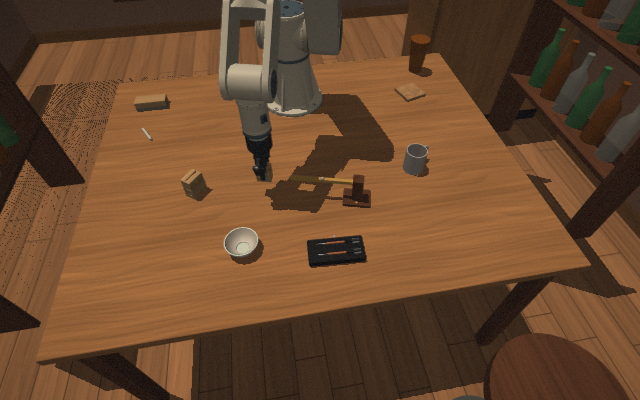

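The rail's nose is at wrist (329,95), running almost straight up the picture. The held marker's centre line is at about column 323, so it needs a small shift to the right. Enlarging to measure.

```bash
python3 -c "
import cv2
f=cv2.imread('pics/w3.png')
cv2.imwrite('pics/w3a.png',cv2.convertScaleAbs(cv2.resize(f[0:110,285:375],(486,594),interpolation=cv2.INTER_CUBIC),alpha=1.8))
cv2.imwrite('pics/w3b.png',cv2.convertScaleAbs(cv2.resize(f[200:350,270:380],(440,600),interpolation=cv2.INTER_CUBIC),alpha=1.8))"
```

```text
(no output)
```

View pics/w3a.png

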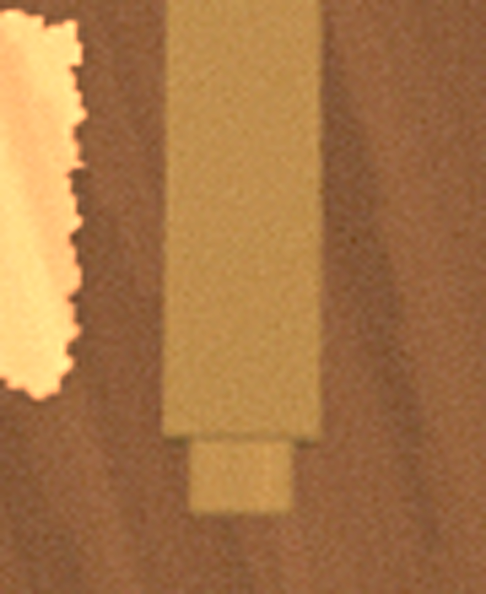

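View pics/w3b.png

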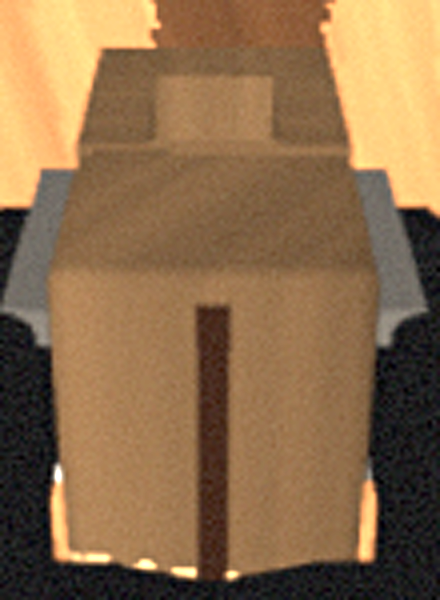

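Run:
```python
from h import *
import json
m=json.load(open('m3.json'));P=np.array(m['pose'])
A=lambda x,y:(285+(x+.5)/5.4-.5,(y+.5)/5.4-.5)
B=lambda x,y:(270+(x+.5)/4-.5,200+(y+.5)/4-.5)
pL,pR=pt('wrist',A(163,437),86,m),pt('wrist',A(322,437),86,m)
uL,uR=pt('wrist',A(165,5),86,m),pt('wrist',A(321,5),86,m)
nL,nR=pt('wrist',A(190,513),84,m),pt('wrist',A(292,513),84,m)
print('width',np.linalg.norm(pR-pL),np.linalg.norm(uR-uL),'nose',np.linalg.norm(nR-nL))
e=(nL+nR)/2;s=(pL+pR)/2;u=(uL+uR)/2
print('end',e.round(1),'shoulder',s.round(1),'up',u.round(1),'dir',np.degrees(np.arctan2(*(u-s)[[1,0]])),np.degrees(np.arctan2(*(u-e)[[1,0]])), np.linalg.norm(s-e))
zt=75.4-12.5+60
a,b=pt('wrist',B(50,270),zt,m),pt('wrist',B(376,270),zt,m)
print('mk top edge',a.round(1),b.round(1),np.linalg.norm(a-b),'mid',((a+b)/2).round(1),'ang',np.degrees(np.arctan2(*(b-a)[[1,0]])))
S=sense();print('cam offset chk',P[:3,3]-np.array([503.3,-148.6,75.4]), np.degrees(np.arctan2(P[1,0],P[0,0])))
c,d=pt('wrist',B(80,145),zt-60,m),pt('wrist',B(350,148),zt-60,m)
# bottom front edge corners at rows ~48? 
c2,d2=pt('wrist',B(103,49),zt-60,m),pt('wrist',B(335,48),zt-60,m)
print('low edge',c2.round(1),d2.round(1),np.linalg.norm(c2-d2),((c2+d2)/2).round(1))
# bore mouth ceiling at z=bore+7.25+flare
for row,x0,x1,z in((75,157,273,zt-60+18-7),):
    g,h=pt('wrist',B(x0,row),z,m),pt('wrist',B(x1,row),z,m);print('mouth floor',g.round(1),h.round(1),np.linalg.norm(g-h),((g+h)/2).round(1))
# reproject scene/top measures
for cam in('top','scene'):
    print(cam,proj(cam,[*e[:2],80]).round(1))
```

```text
width 12.37758652808656 12.268517855719551 nose 8.079616630017393
end [527.7 -70.2  84. ] shoulder [529.4 -64.4  86. ] up [539.5 -29.7  86. ] dir 73.89582729073261 73.82308444772228 6.338042735390596
mk top edge [ 494.4 -123.1  122.9] [ 522.4 -131.2  122.9] 29.088135347553706 mid [ 508.4 -127.1  122.9] ang -16.142129060409744
cam offset chk [ 19.99400071  74.87621892 143.42296454] -15.99728221820905
low edge [ 494.3 -123.6   62.9] [ 524.3 -132.1   62.9] 31.105418800241623 [ 509.3 -127.9   62.9]
mouth floor [ 501.8 -125.3   73.9] [ 515.8 -129.3   73.9] 14.532180795124589 [ 508.8 -127.3   73.9]
top [347.6 231.6]
scene [290.2 177.7]
```

Run:
```python
from h import *
import json
m=json.load(open('m3.json'))
c=np.array([503.3,-148.6]);u=np.array([np.cos(np.radians(74.1)),np.sin(np.radians(74.1))]);v=np.array([u[1],-u[0]])
for zu in(60,63,66):
  for h in(0,10.75,25.25,29,60):
    o=[]
    for s in(-15,15):
        p=proj('wrist',[*(c+23*u+s*v),zu+h],m);o.append(((p-[270,200]+.5)*4-.5).round(0).tolist())
    print(zu,h,o)
```

```text
60 0 [[108.0, 32.0], [329.0, 31.0]]
60 10.75 [[101.0, 59.0], [336.0, 58.0]]
60 25.25 [[91.0, 102.0], [348.0, 101.0]]
60 29 [[89.0, 114.0], [352.0, 113.0]]
60 60 [[59.0, 246.0], [388.0, 244.0]]
63 0 [[106.0, 39.0], [331.0, 38.0]]
63 10.75 [[100.0, 67.0], [339.0, 67.0]]
63 25.25 [[89.0, 112.0], [351.0, 111.0]]
63 29 [[86.0, 125.0], [355.0, 124.0]]
63 60 [[55.0, 262.0], [393.0, 260.0]]
66 0 [[104.0, 47.0], [333.0, 46.0]]
66 10.75 [[98.0, 76.0], [341.0, 75.0]]
66 25.25 [[87.0, 122.0], [354.0, 121.0]]
66 29 [[84.0, 136.0], [358.0, 135.0]]
66 60 [[51.0, 279.0], [397.0, 277.0]]
```

The marker didn't shift in the grip, and the yaw is already within about 0.2°. The rail needs roughly 2 to 2.6 mm of shift along tool +x. I'll close to a gap of about 9 mm and look again.

Request:
{"op": "arm_command", "data": {"plan": [{"translation":[0.1,-1.2,0.04],"twist":0,"gripper":0.2},{"translation":[0.2,-2.5,0.08],"twist":0,"gripper":0.2},{"translation":[0.23,-3.8,0.08],"twist":0,"gripper":0.2},{"translation":[0.23,-4.8,0.08],"twist":0,"gripper":0.2},{"translation":[0.23,-5.0,0.08],"twist":0,"gripper":0.2}]}}

```text
clock: 3.78
eef_pos: [520.0, -99.4, 75.0]
tcp_rot: [-3.141, -0.006, -0.27]
contact_force: [-0.2, 0.9, -0.8]
opening: 0.345
```

```bash
cat >> h.py <<'E'
def avg(n,cam='wrist'):
    S=[];f=[]
    for i in range(n):
        f.append(grab_frame(cam).astype(np.float32));s=sense();S.append(np.r_[s['eef_pos'],s['tcp_rot'],s['contact_force'],s['wrist_torque']])
    S=np.array(S);S[:,3]%=2*np.pi
    return S,np.mean(f,0).astype(np.uint8)
E
python3 -c "
from h import *
S,f=avg(6)
print(S.mean(0).round(4).tolist(),S.std(0)[:6].round(4))
cv2.imwrite('pics/w4.png',f)
f=cv2.convertScaleAbs(f,alpha=1.8)
cv2.imwrite('pics/w4a.png',cv2.resize(f[150:300,265:385],(480,600),interpolation=cv2.INTER_CUBIC))"
```

```text
[519.4699, -100.9186, 74.9042, 3.1413, -0.0055, -0.2705, 0.3084, 0.0645, -0.7038, 0.0044, 0.0046, -0.0117] [1.960e-01 6.225e-01 1.500e-02 1.000e-04 1.000e-04 9.000e-04]
```

View pics/w4a.png

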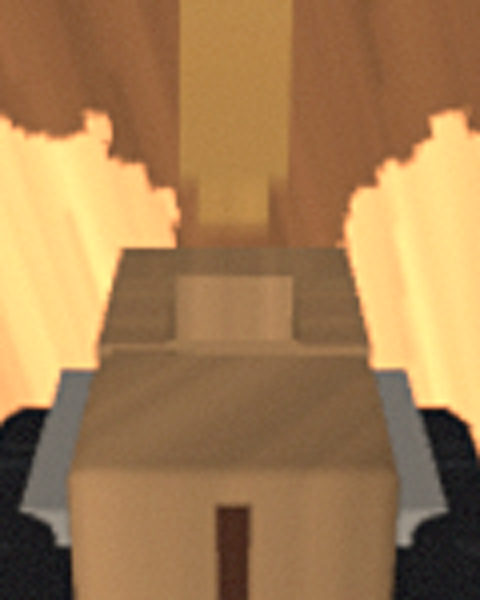

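View pics/w4.png

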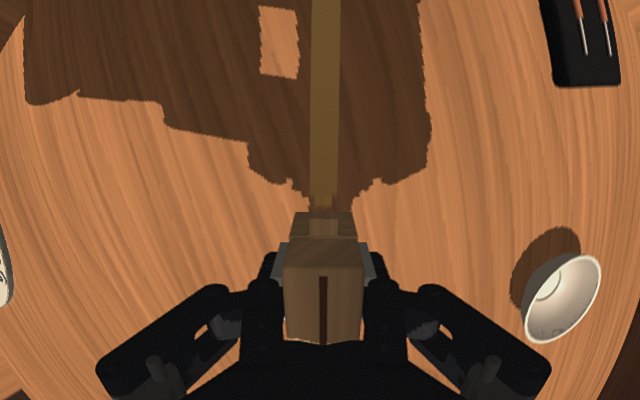

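```bash
python3 - <<'E'
from h import *
m=camera_model('wrist');S,f=avg(3)
print(S.mean(0)[:6].round(4),'camyaw',np.degrees(np.arctan2(m['pose'][1][0],m['pose'][0][0])), 'camx z',m['pose'][2][0])
cv2.imwrite('pics/w5.png',f)
hsv=f.astype(float);g=f.astype(float)
# horizontal gradient on (R - B) chroma
ch=g[:,:,1]-0.75*g[:,:,2]  # brass: greener than wood
L=[];R=[]
for r in range(4,192,6):
    row=cv2.GaussianBlur(ch[r-2:r+3].mean(0)[None],(5,1),1)[0];d=np.gradient(row)
    a=slice(300,324);b=slice(328,352)
    def sub(seg,off,sgn):
        s=sgn*d[seg];i=int(np.argmax(s[1:-1]))+1;den=s[i-1]-2*s[i]+s[i+1]
        return off+i+0.5*(s[i-1]-s[i+1])/den
    L.append(pt('wrist',(sub(a,300,1),r),86,m));R.append(pt('wrist',(sub(b,328,-1),r),86,m))
L=np.array(L);R=np.array(R)
print(np.linalg.norm(L-R,axis=1).round(1).tolist())
ok=abs(np.linalg.norm(L-R,axis=1)-12.3)<0.8
M=((L+R)/2)[ok];
vx,vy,x0,y0=cv2.fitLine(M[:,:2].astype(np.float32),cv2.DIST_HUBER,0,.01,.01).ravel()
if vy<0:vx,vy=-vx,-vy
print('dir',np.degrees(np.arctan2(vy,vx)),len(M))
c=S.mean(0)[:2];print('lat of rail rel TCP',((np.array([x0,y0])-c)@np.array([vy,-vx])))
E
python3 -c "
import cv2
f=cv2.convertScaleAbs(cv2.imread('pics/w5.png'),alpha=1.8)
cv2.imwrite('pics/w5a.png',cv2.resize(f[170:270,280:370],(540,600),interpolation=cv2.INTER_CUBIC))"
```

```text
[ 5.193010e+02 -1.017035e+02  7.492100e+01  3.141300e+00 -5.500000e-03
 -2.720000e-01] camyaw -15.539543396791972 camx z 0.005713324100066251
[12.2, 12.3, 12.1, 12.2, 12.0, 12.2, 12.2, 12.2, 12.1, 12.2, 12.3, 12.3, 12.3, 12.2, 12.2, 12.1, 12.2, 12.1, 12.0, 12.1, 12.2, 12.3, 12.2, 12.2, 12.2, 12.1, 12.2, 12.1, 12.1, 12.1, 12.1, 12.2]
dir 73.78753 32
lat of rail rel TCP -0.7692004838907949
```

View pics/w5a.png

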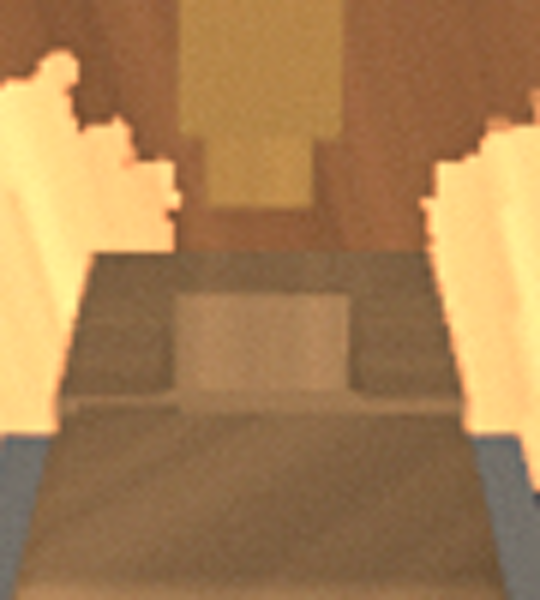

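The nose and bore mouth are in line within about 0.3 mm. The yaw needs +0.011 rad of twist, and there is a gap of about 10 mm. I'm threading on slowly.

Request:
{"op": "arm_command", "data": {"plan": [{"translation":[-0.03,-0.3,0.02],"twist":0.011,"gripper":0.2},{"translation":[-0.05,-0.6,0.02],"twist":0.011,"gripper":0.2},{"translation":[-0.05,-0.9,0.02],"twist":0.011,"gripper":0.2},{"translation":[-0.05,-1.1,0.02],"twist":0.011,"gripper":0.2},{"translation":[-0.05,-1.3,0.02],"twist":0.011,"gripper":0.2}]}}

```text
clock: 4.65
eef_pos: [522.5, -88.7, 74.8]
tcp_rot: [3.141, -0.006, -0.283]
contact_force: [-0.2, 0.1, -0.8]
opening: 0.344
```

```bash
python3 -c "
from h import *
S,f=avg(3)
print(S.round(3).tolist())
cv2.imwrite('pics/w6.png',f)
f=cv2.convertScaleAbs(f,alpha=1.8)
cv2.imwrite('pics/w6a.png',cv2.resize(f[170:270,280:370],(540,600),interpolation=cv2.INTER_CUBIC))"
```

```text
[[522.503, -88.489, 74.727, 3.142, -0.006, -0.283, -0.486, 0.624, -1.093, 0.069, -0.035, -0.049], [522.477, -88.68, 74.749, 3.141, -0.006, -0.283, 0.551, 0.529, -0.292, 0.014, -0.021, -0.006], [522.429, -88.84, 74.74, 3.141, -0.006, -0.283, 0.003, -0.361, -0.897, -0.051, 0.015, -0.006]]
```

View pics/w6a.png

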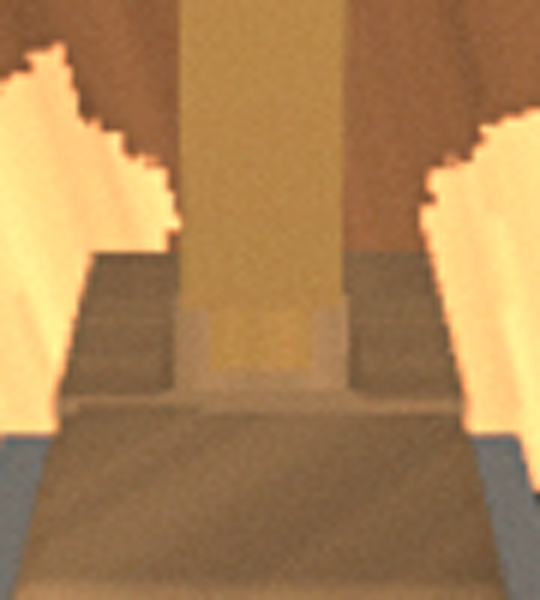

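The nose now sits centred in the mouth at column 261 of the crop and no force shows. Continuing.

Request:
{"op": "arm_command", "data": {"plan": [{"translation":[0,-0.3,0],"twist":0,"gripper":0.2},{"translation":[0,-0.6,0],"twist":0,"gripper":0.2},{"translation":[0,-0.9,0],"twist":0,"gripper":0.2},{"translation":[0,-1.2,0],"twist":0,"gripper":0.2},{"translation":[0,-1.5,0],"twist":0,"gripper":0.2}]}}

```text
clock: 5.22
eef_pos: [526.6, -74.1, 74.7]
tcp_rot: [3.141, -0.006, -0.283]
contact_force: [0.5, -1.2, -2.2]
opening: 0.347
```

```bash
python3 -c "
from h import *
S,f=avg(2)
print(S.round(3).tolist())
cv2.imwrite('pics/w7.png',f)
f=cv2.convertScaleAbs(f,alpha=1.8)
cv2.imwrite('pics/w7a.png',cv2.resize(f[170:270,280:370],(540,600),interpolation=cv2.INTER_CUBIC))"
```

```text
[[526.717, -73.696, 74.663, 3.142, -0.005, -0.283, 0.828, 0.351, -2.75, 0.098, -0.048, -0.014], [526.69, -73.904, 74.672, 3.142, -0.006, -0.282, 0.006, 0.363, -1.509, 0.039, 0.004, -0.022]]
```

View pics/w7a.png

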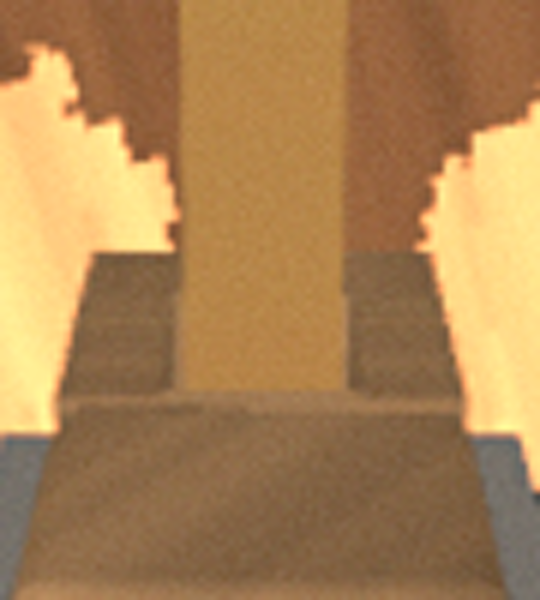

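It's threaded, with only a slight vertical load, so I'm lowering 0.4 mm and sliding on. I expect ball contact after about 83 mm.

Request:
{"op": "arm_command", "data": {"plan": [{"translation":[0,-0.5,0.04],"twist":0,"gripper":0.2},{"translation":[0,-1.2,0.04],"twist":0,"gripper":0.2},{"translation":[0,-2,0.04],"twist":0,"gripper":0.2},{"translation":[0,-2.8,0.04],"twist":0,"gripper":0.2},{"translation":[0,-3.2,0.04],"twist":0,"gripper":0.2}]}}

```text
clock: 5.73
eef_pos: [536.1, -41.9, 74.3]
tcp_rot: [-3.141, -0.006, -0.282]
contact_force: [0.4, -0.6, -1.0]
opening: 0.35
```

```bash
python3 -c "
from h import *
S,f=avg(2)
print(S.round(3).tolist())
cv2.imwrite('pics/w8.png',f)"
```

```text
[[536.164, -41.734, 74.341, 3.142, -0.006, -0.281, 0.65, 0.524, -0.866, 0.036, -0.014, 0.019], [535.907, -42.256, 74.283, 3.142, -0.006, -0.281, -0.252, -0.393, -1.734, -0.019, 0.013, -0.027]]
```

View pics/w8.png

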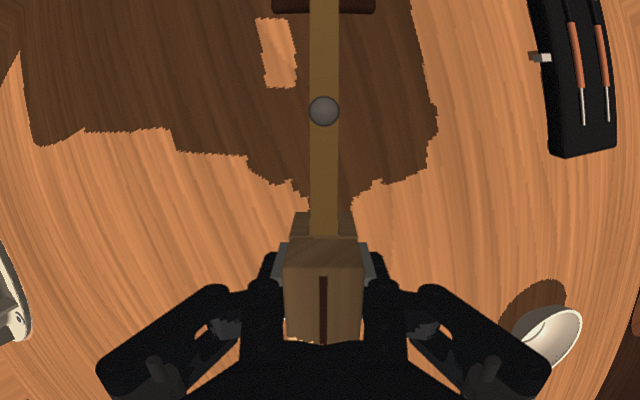

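Ball seen at wrist (323,111). Measuring its distance.

Run:
```python
from h import *
m=camera_model('wrist');s=sense();c=s['eef_pos']
b=pt('wrist',(323.5,110.5),88,m);u=np.array([np.cos(np.radians(73.8)),np.sin(np.radians(73.8))])
d=(b-c)[:2];print(b,'ahead',d@u,'lat',d@np.array([u[1],-u[0]]),c)
```

```text
[556.50777642  29.22903821  88.        ] ahead 74.3939780539353 lat -0.16074819950391467 [535.90688368 -42.25587649  74.28256916]
```

Request:
{"op": "arm_command", "data": {"plan": [{"translation":[0,-1.0,0],"twist":0,"gripper":0.2},{"translation":[0,-2.0,0],"twist":0,"gripper":0.2},{"translation":[0,-3.0,0],"twist":0,"gripper":0.2},{"translation":[0,-3.8,0],"twist":0,"gripper":0.2},{"translation":[0,-4.3,0],"twist":0,"gripper":0.2}], "squeeze": 60}}

```text
clock: 6.25
eef_pos: [548.3, 0.4, 74.3]
tcp_rot: [-3.141, -0.006, -0.28]
contact_force: [0.5, -0.4, -1.3]
opening: 0.345
```

Request:
{"op": "arm_command", "data": {"plan": [{"translation":[0,-0.1,0],"twist":0,"gripper":0.2},{"translation":[0,-0.2,0],"twist":0,"gripper":0.2},{"translation":[0,-0.3,0],"twist":0,"gripper":0.2},{"translation":[0,-0.4,0],"twist":0,"gripper":0.2},{"translation":[0,-0.5,0],"twist":0,"gripper":0.2}]}}

```text
clock: 6.67
eef_pos: [549.6, 4.9, 74.3]
tcp_rot: [-3.141, -0.006, -0.281]
contact_force: [-0.6, 0.9, -1.3]
opening: 0.345
```

```bash
cat >> h.py <<'E'
def st():
    s=sense();a=np.radians(73.8);u=np.array([np.cos(a),np.sin(a)]);v=np.array([u[1],-u[0]])
    b=np.array([556.51,29.23]);p=s['eef_pos'];F=s['contact_force']
    print('clk',round(s['clock'],2),'to ball',round((b-p[:2])@u,2),'lat',round((p[:2]-b)@v,2),'z',round(p[2],2),'yaw',round(s['tcp_rot'][2],4),'Fu',round(F[:2]@u,2),'Fv',round(F[:2]@v,2),'Fz',round(F[2],2),'T',np.round(s['wrist_torque'],2),'op',round(s['opening'],3))
E
python3 -c "
from h import *
st();grab_frame('wrist');st()"
```

```text
clk 6.67 to ball 25.27 lat 0.1 z 74.33 yaw -0.2807 Fu 0.73 Fv -0.87 Fz -1.27 T [-0.   -0.    0.06] op 0.345
clk 6.72 to ball 25.08 lat 0.12 z 74.32 yaw -0.2807 Fu 0.79 Fv 0.23 Fz -1.41 T [-0.02  0.   -0.03] op 0.349
```

Request:
{"op": "arm_command", "data": {"plan": [{"translation":[0,-0.1,0],"twist":0,"gripper":0.2},{"translation":[0,-0.2,0],"twist":0,"gripper":0.2},{"translation":[0,-0.3,0],"twist":0,"gripper":0.2},{"translation":[0,-0.4,0],"twist":0,"gripper":0.2},{"translation":[0,-0.5,0],"twist":0,"gripper":0.2}]}}

```text
clock: 7.13
eef_pos: [551.0, 9.7, 74.5]
tcp_rot: [3.141, -0.006, -0.28]
contact_force: [-0.9, -4.4, 4.2]
opening: 0.343
```

```bash
python3 -c "
from h import *
st();grab_frame('wrist');st()"
```

```text
clk 7.13 to ball 20.32 lat 0.19 z 74.46 yaw -0.2804 Fu -4.53 Fv 0.34 Fz 4.23 T [-0.75  0.23  0.03] op 0.343
clk 7.18 to ball 20.21 lat 0.2 z 74.55 yaw -0.2804 Fu -0.85 Fv -0.13 Fz 2.95 T [-0.23  0.2  -0.03] op 0.345
```

Ball contact. Pushing on in small steps.

Request:
{"op": "arm_command", "data": {"plan": [{"translation":[0,-0.08,0],"twist":0,"gripper":0.2},{"translation":[0,-0.16,0],"twist":0,"gripper":0.2},{"translation":[0,-0.24,0],"twist":0,"gripper":0.2},{"translation":[0,-0.32,0],"twist":0,"gripper":0.2},{"translation":[0,-0.4,0],"twist":0,"gripper":0.2}]}}

```text
clock: 7.6
eef_pos: [551.8, 12.8, 74.6]
tcp_rot: [3.14, -0.006, -0.28]
contact_force: [-2.1, -7.4, 1.9]
opening: 0.347
```

```bash
python3 -c "
from h import *
st();grab_frame('wrist');st()"
```

```text
clk 7.6 to ball 17.12 lat 0.1 z 74.57 yaw -0.2801 Fu -7.75 Fv 0.01 Fz 1.9 T [-1.14  0.27  0.  ] op 0.347
clk 7.65 to ball 16.93 lat 0.09 z 74.57 yaw -0.2801 Fu -5.24 Fv -0.47 Fz 1.8 T [-0.73  0.24  0.02] op 0.341
```

Request:
{"op": "arm_command", "data": {"plan": [{"translation":[0,-0.08,0],"twist":0,"gripper":0.2},{"translation":[0,-0.16,0],"twist":0,"gripper":0.2},{"translation":[0,-0.24,0],"twist":0,"gripper":0.2},{"translation":[0,-0.32,0],"twist":0,"gripper":0.2},{"translation":[0,-0.4,0],"twist":0,"gripper":0.2}]}}

```text
clock: 8.07
eef_pos: [552.6, 16.0, 74.6]
tcp_rot: [3.139, -0.005, -0.28]
contact_force: [-2.3, -6.2, 1.6]
opening: 0.341
```

```bash
python3 -c "
from h import *
st();grab_frame('wrist');st()"
```

```text
clk 8.07 to ball 13.83 lat -0.1 z 74.55 yaw -0.2799 Fu -6.62 Fv -0.47 Fz 1.58 T [-0.89  0.25 -0.01] op 0.341
clk 8.12 to ball 13.59 lat -0.09 z 74.56 yaw -0.2801 Fu -5.45 Fv -0.73 Fz 1.25 T [-0.52  0.2  -0.  ] op 0.341
```

Request:
{"op": "arm_command", "data": {"plan": [{"translation":[0,-0.08,0],"twist":0,"gripper":0.2},{"translation":[0,-0.16,0],"twist":0,"gripper":0.2},{"translation":[0,-0.24,0],"twist":0,"gripper":0.2},{"translation":[0,-0.32,0],"twist":0,"gripper":0.2},{"translation":[0,-0.4,0],"twist":0,"gripper":0.2}]}}

```text
clock: 8.53
eef_pos: [553.6, 19.8, 74.6]
tcp_rot: [3.139, -0.005, -0.28]
contact_force: [-0.0, -5.0, 2.4]
opening: 0.346
```

```bash
python3 -c "
from h import *
st();f=grab_frame('wrist');st()
cv2.imwrite('pics/w9.png',f)
f=cv2.convertScaleAbs(f,alpha=1.8)
cv2.imwrite('pics/w9a.png',cv2.resize(f[150:350,265:385],(360,600),interpolation=cv2.INTER_CUBIC))"
```

```text
clk 8.53 to ball 9.85 lat -0.16 z 74.55 yaw -0.2801 Fu -4.79 Fv 1.36 Fz 2.44 T [-0.56  0.18  0.04] op 0.346
clk 8.58 to ball 9.58 lat -0.13 z 74.55 yaw -0.2801 Fu -3.51 Fv 0.3 Fz 0.46 T [-0.33  0.14 -0.05] op 0.344
```

View pics/w9a.png

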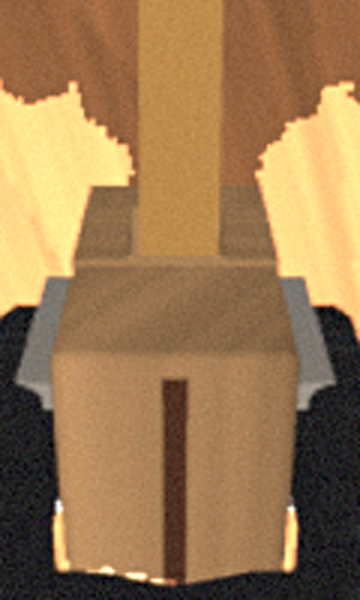

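The ball is under the marker now, and the marker's place in the grip hasn't changed. The force has dropped to the land drag. Continuing.

Request:
{"op": "arm_command", "data": {"plan": [{"translation":[0,-0.08,0],"twist":0,"gripper":0.2},{"translation":[0,-0.16,0],"twist":0,"gripper":0.2},{"translation":[0,-0.24,0],"twist":0,"gripper":0.2},{"translation":[0,-0.32,0],"twist":0,"gripper":0.2},{"translation":[0,-0.4,0],"twist":0,"gripper":0.2}]}}

```text
clock: 9.0
eef_pos: [554.8, 24.0, 74.5]
tcp_rot: [3.139, -0.005, -0.28]
contact_force: [-1.4, -4.1, 0.9]
opening: 0.338
```

```bash
python3 -c "
from h import *
st();f=grab_frame('wrist');st()"
```

```text
clk 9.0 to ball 5.53 lat -0.2 z 74.54 yaw -0.2801 Fu -4.3 Fv -0.19 Fz 0.94 T [-0.58  0.15 -0.02] op 0.338
clk 9.05 to ball 5.3 lat -0.14 z 74.56 yaw -0.2802 Fu -2.65 Fv -0.47 Fz 1.84 T [-0.27  0.12  0.  ] op 0.342
```

Request:
{"op": "arm_command", "data": {"plan": [{"translation":[0,-0.04,0],"twist":0,"gripper":0.2},{"translation":[0,-0.08,0],"twist":0,"gripper":0.2},{"translation":[0,-0.12,0],"twist":0,"gripper":0.2},{"translation":[0,-0.16,0],"twist":0,"gripper":0.2},{"translation":[0,-0.2,0],"twist":0,"gripper":0.2}]}}

```text
clock: 9.47
eef_pos: [555.5, 26.1, 74.6]
tcp_rot: [3.139, -0.005, -0.28]
contact_force: [-1.0, -4.0, 0.6]
opening: 0.346
```

```bash
python3 -c "
from h import *
st();f=grab_frame('wrist');st()"
```

```text
clk 9.47 to ball 3.28 lat -0.14 z 74.58 yaw -0.2802 Fu -4.11 Fv 0.16 Fz 0.64 T [-0.55  0.21  0.03] op 0.346
clk 9.52 to ball 3.16 lat -0.18 z 74.55 yaw -0.2802 Fu -4.09 Fv 0.31 Fz 1.35 T [-0.42  0.17 -0.  ] op 0.341
```

Request:
{"op": "arm_command", "data": {"plan": [{"translation":[0,-0.03,0],"twist":0,"gripper":0.2},{"translation":[0,-0.06,0],"twist":0,"gripper":0.2},{"translation":[0,-0.09,0],"twist":0,"gripper":0.2},{"translation":[0,-0.12,0],"twist":0,"gripper":0.2},{"translation":[0,-0.15,0],"twist":0,"gripper":0.2}]}}

```text
clock: 9.93
eef_pos: [556.0, 27.8, 74.6]
tcp_rot: [3.14, -0.005, -0.28]
contact_force: [-0.9, -3.4, 0.7]
opening: 0.34
```

```bash
python3 -c "
from h import *
st();f=grab_frame('wrist');st()"
```

```text
clk 9.93 to ball 1.51 lat -0.14 z 74.56 yaw -0.2803 Fu -3.5 Fv 0.11 Fz 0.66 T [-0.32  0.09 -0.01] op 0.34
clk 9.98 to ball 1.43 lat -0.1 z 74.57 yaw -0.2803 Fu -1.49 Fv -0.26 Fz 0.58 T [-0.15  0.06  0.01] op 0.343
```

Request:
{"op": "arm_command", "data": {"plan": [{"translation":[0,-0.03,0],"twist":0,"gripper":0.2},{"translation":[0,-0.06,0],"twist":0,"gripper":0.2},{"translation":[0,-0.09,0],"twist":0,"gripper":0.2},{"translation":[0,-0.12,0],"twist":0,"gripper":0.2},{"translation":[0,-0.15,0],"twist":0,"gripper":0.2}]}}

```text
clock: 10.4
eef_pos: [556.6, 29.6, 74.6]
tcp_rot: [3.14, -0.005, -0.28]
contact_force: [-0.4, 0.4, 0.2]
opening: 0.346
```

```bash
python3 -c "
from h import *
st();f=grab_frame('wrist');st()"
```

```text
clk 10.4 to ball -0.36 lat -0.06 z 74.59 yaw -0.2804 Fu 0.3 Fv -0.55 Fz 0.18 T [ 0.1  -0.02 -0.04] op 0.346
clk 10.45 to ball -0.43 lat -0.04 z 74.62 yaw -0.2804 Fu 0.98 Fv -0.34 Fz -0.09 T [ 0.26 -0.01 -0.01] op 0.343
```

The push fell from -3.5 N to about +1 N, so the ball is entering the notch and pulling the marker on. I'll advance about 1 mm more to find the centre.

Request:
{"op": "arm_command", "data": {"plan": [{"translation":[0,-0.03,0],"twist":0,"gripper":0.2},{"translation":[0,-0.06,0],"twist":0,"gripper":0.2},{"translation":[0,-0.08,0],"twist":0,"gripper":0.2},{"translation":[0,-0.1,0],"twist":0,"gripper":0.2},{"translation":[0,-0.1,0],"twist":0,"gripper":0.2}]}}

```text
clock: 10.87
eef_pos: [556.9, 30.6, 74.6]
tcp_rot: [3.14, -0.005, -0.28]
contact_force: [0.0, -0.4, -0.2]
opening: 0.343
```

```bash
python3 -c "
from h import *
st()
for i in range(3): f=grab_frame('wrist');st()"
```

```text
clk 10.87 to ball -1.4 lat -0.01 z 74.59 yaw -0.2804 Fu -0.36 Fv 0.13 Fz -0.23 T [ 0.07 -0.02  0.04] op 0.343
clk 10.92 to ball -1.43 lat -0.0 z 74.58 yaw -0.2805 Fu -0.11 Fv 0.19 Fz -0.72 T [ 0.   -0.02 -0.01] op 0.343
clk 10.97 to ball -1.42 lat 0.01 z 74.59 yaw -0.2804 Fu -0.71 Fv 0.29 Fz -1.63 T [ 0.06 -0.07  0.02] op 0.346
clk 11.02 to ball -1.4 lat -0.03 z 74.58 yaw -0.2805 Fu 0.0 Fv 0.55 Fz -0.54 T [ 0.02 -0.05  0.  ] op 0.344
```

Request:
{"op": "arm_command", "data": {"plan": [{"translation":[0,-0.03,0],"twist":0,"gripper":0.2},{"translation":[0,-0.06,0],"twist":0,"gripper":0.2},{"translation":[0,-0.09,0],"twist":0,"gripper":0.2},{"translation":[0,-0.1,0],"twist":0,"gripper":0.2},{"translation":[0,-0.1,0],"twist":0,"gripper":0.2}]}}

```text
clock: 11.43
eef_pos: [556.9, 31.0, 74.5]
tcp_rot: [3.139, -0.005, -0.28]
contact_force: [-0.5, -6.2, 0.2]
opening: 0.348
```

```bash
python3 -c "
from h import *
st()
for i in range(2): f=grab_frame('wrist');st()"
```

```text
clk 11.43 to ball -1.79 lat -0.1 z 74.54 yaw -0.2802 Fu -6.12 Fv 1.21 Fz 0.19 T [-0.81  0.15  0.  ] op 0.348
clk 11.48 to ball -1.81 lat -0.07 z 74.56 yaw -0.2802 Fu -5.14 Fv 0.02 Fz 1.31 T [-0.83  0.12 -0.02] op 0.343
clk 11.53 to ball -1.8 lat -0.11 z 74.53 yaw -0.2803 Fu -5.78 Fv 0.49 Fz -0.57 T [-0.77  0.09 -0.  ] op 0.347
```

The marker is held back at 5 to 6 N after only 0.4 mm of travel, so the ball is seated in the notch. I'm relaxing the push, then releasing.

Request:
{"op": "arm_command", "data": {"plan": [{"translation":[0,0.04,0],"twist":0,"gripper":0.2},{"translation":[0,0.04,0],"twist":0,"gripper":0.2},{"translation":[0,0.04,0],"twist":0,"gripper":0.2},{"translation":[0,0.04,0],"twist":0,"gripper":0.2},{"translation":[0,0.04,0],"twist":0,"gripper":0.2}], "squeeze": 20}}

```text
clock: 11.95
eef_pos: [556.9, 30.8, 74.6]
tcp_rot: [3.139, -0.005, -0.28]
contact_force: [-0.6, -0.5, 0.3]
opening: 0.345
```

```bash
python3 -c "
from h import *
st()
for i in range(2): f=grab_frame('wrist');st()"
```

```text
clk 11.95 to ball -1.56 lat -0.09 z 74.56 yaw -0.2802 Fu -0.6 Fv -0.41 Fz 0.3 T [ 0.12 -0.03  0.04] op 0.345
clk 12.0 to ball -1.57 lat -0.11 z 74.56 yaw -0.2802 Fu -0.41 Fv 0.33 Fz -0.05 T [ 0.13 -0.01  0.04] op 0.341
clk 12.05 to ball -1.54 lat -0.08 z 74.57 yaw -0.2802 Fu 0.57 Fv 0.67 Fz 0.72 T [ 0.2  -0.05  0.03] op 0.345
```

Forces are near zero. Letting go, with the opening stepped gradually.

Request:
{"op": "arm_command", "data": {"plan": [{"translation":[0,0,0],"twist":0,"gripper":0.4},{"translation":[0,0,0],"twist":0,"gripper":0.48},{"translation":[0,0,0],"twist":0,"gripper":0.58},{"translation":[0,0,0],"twist":0,"gripper":0.65},{"translation":[0,0,0],"twist":0,"gripper":0.65}]}}

```text
clock: 12.47
eef_pos: [556.9, 30.7, 74.6]
tcp_rot: [3.139, -0.005, -0.28]
contact_force: [0.1, -0.3, 0.8]
opening: 0.65
```

```bash
python3 -c "
from h import *
st()
f=grab_frame('wrist');st()
cv2.imwrite('pics/w10.png',f)"
```

```text
clk 12.47 to ball -1.56 lat -0.06 z 74.58 yaw -0.2803 Fu -0.29 Fv 0.2 Fz 0.82 T [ 0.05 -0.    0.05] op 0.65
clk 12.52 to ball -1.53 lat -0.09 z 74.56 yaw -0.2802 Fu -0.65 Fv -0.14 Fz -0.2 T [ 0.    0.01 -0.02] op 0.648
```

View pics/w10.png

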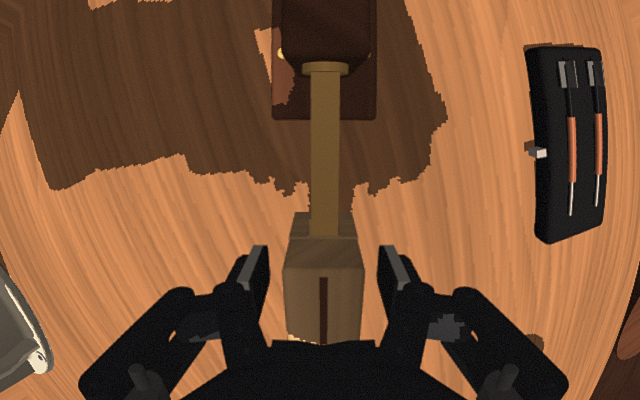

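The fingers are clear on both sides and the marker stays on the rail. Retreating straight up.

Request:
{"op": "arm_command", "data": {"plan": [{"translation":[0,0,-1],"twist":0,"gripper":0.65},{"translation":[0,0,-3],"twist":0,"gripper":0.65},{"translation":[0,0,-6],"twist":0,"gripper":0.65},{"translation":[0,0,-10],"twist":0,"gripper":0.65},{"translation":[0,0,-13],"twist":0,"gripper":0.65}]}}

```text
clock: 12.93
eef_pos: [556.5, 31.2, 207.7]
tcp_rot: [3.14, -0.007, -0.28]
contact_force: [1.3, -0.1, 0.0]
opening: 0.652
```

Request:
{"op": "arm_command", "data": {"plan": [{"translation":[0,1,0],"twist":0,"gripper":0.65},{"translation":[0,4,0],"twist":0,"gripper":0.65},{"translation":[0,8,0],"twist":0,"gripper":0.65},{"translation":[0,11,0],"twist":0,"gripper":0.65},{"translation":[0,12,0],"twist":0,"gripper":0.65}]}}

```text
clock: 13.35
eef_pos: [521.9, -87.1, 208.4]
tcp_rot: [3.139, -0.007, -0.282]
contact_force: [-0.3, -0.2, -0.2]
opening: 0.651
```

```bash
python3 -c "
from h import *
import json
st()
grab_frame('top')
m=camera_model('wrist');f=grab_frame('wrist')
cv2.imwrite('pics/w11.png',f);cv2.imwrite('pics/s11.png',grab_frame('scene'));st()
m['pose']=np.array(m['pose']).tolist();json.dump(m,open('m11.json','w'))"
```

```text
clk 13.35 to ball 121.38 lat -0.77 z 208.39 yaw -0.2816 Fu -0.27 Fv -0.27 Fz -0.15 T [-0.05  0.04  0.01] op 0.651
clk 13.5 to ball 118.45 lat -0.2 z 208.21 yaw -0.2823 Fu 0.79 Fv -0.25 Fz 0.57 T [ 0.04 -0.01 -0.02] op 0.651
```

View pics/w11.png

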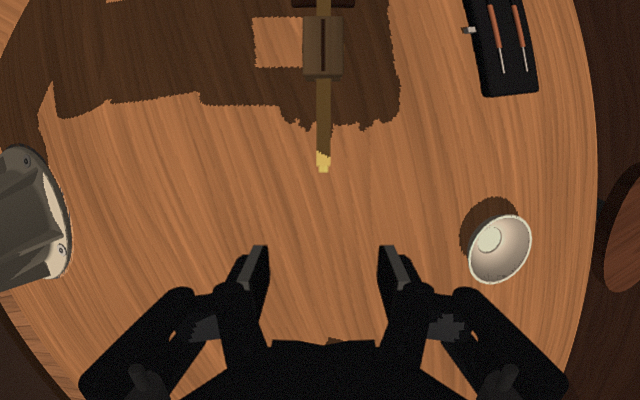

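View pics/s11.png

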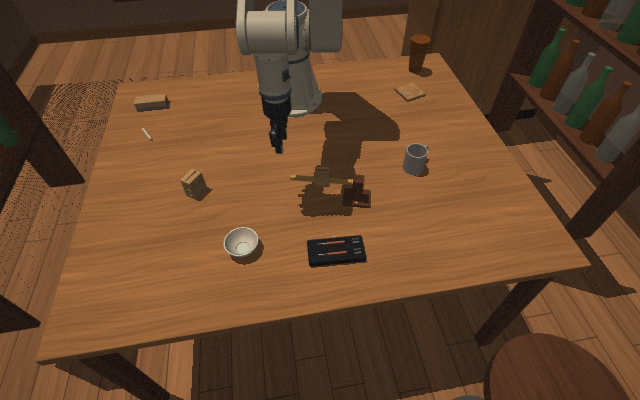

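```bash
python3 - <<'E'
from h import *
import json
m=json.load(open('m11.json'))
a,b=pt('wrist',(323,16.5),122.5,m),pt('wrist',(323,73.5),122.5,m);e=pt('wrist',(323,172),82,m)
print('top length',np.linalg.norm(a-b),'mid->rail end',np.linalg.norm(((a+b)/2-e)[:2]))
E
python3 -c "
import cv2
f=cv2.imread('pics/w11.png')
cv2.imwrite('pics/w11a.png',cv2.convertScaleAbs(cv2.resize(f[0:180,270:380],(366,600),interpolation=cv2.INTER_CUBIC),alpha=1.8))"
```

```text
top length 43.933679598577704 mid->rail end 104.79206747129986
```

View pics/w11a.png

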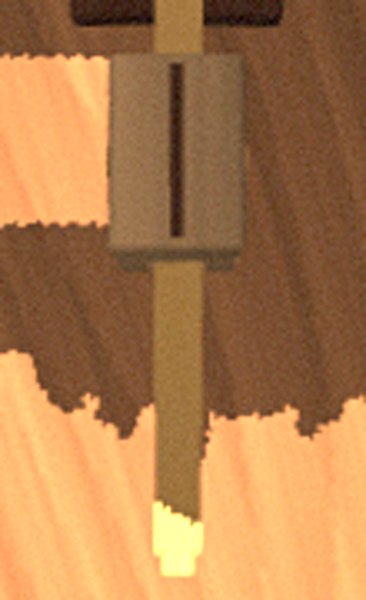

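The marker sits square on the rail. Its middle is 104.8 mm from the free end, and the ball was measured at about 105 mm. Handing in.

```bash
python3 -c "
from rig import *
print(job.sign_off(),sense()['clock'])"
```

```text
the job is handed in; nothing more can be done
the job is handed in; nothing more can be done
```

The smaller marker is threaded on the rail and held by the spring ball. I let go, backed the arm clear, and handed in after about 13.5 s.

- **Click:** sliding over the ball showed at most about 8 N. The push then fell from -3.5 N to about +1 N, and a further 1 mm test push met about 6 N after only 0.4 mm. I took that as the ball seated in the notch.
- **Last checks:** after release the marker stands square on the bar, its middle 104.8 mm from the free end against about 105 mm measured for the ball. The contact forces were near zero, and the bowl, dart case and jug look unmoved.
- **Disagreements:**
  - By the arm's own position, the seat was about 1.5 mm past where the wrist camera put the ball. That is within the 2 mm calibration, so I went by the felt click.
  - The top and scene cameras differed by up to about 7 mm on the rail's x position, so I aligned with the wrist camera instead.
- **Not checked:** how far the ball is pressed down (about 1.3 mm when clicked in) could not be seen or read.

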